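# Level a rocking slate condiment stand and set the pepper mill on it

## Robot

A 6-joint arm with a two-finger parallel gripper is mounted at the origin on a cart in front of the work surface, level with it; the furniture and walls round the work are solid. World frame = base frame: x ahead of the robot, y to its left, z up, the work surface at z = 0. Lengths are in m, angles in rad, forces in N, time in s.
With the tool pointing down it reaches from about 0.35 to 0.775 m from the base axis. Payload 7.3 kg.
Tool frame: the origin (TCP) lies midway between the tips of the shut fingers; the grasp point (between the pads) lies 19 mm behind it (robot.grip_depth is the z of the grasp point in the tool frame, in m); z points along the fingers, y is the line along which they close (so a half turn about z gives the same grasp; the last joint's range is limited). The gripper opens to 92 mm and grips with 3 to 60 N. Pads are 19 mm wide; open, the fingers measure 130 mm over their backs; the gripper's body (75 mm by 190 mm) begins 47 mm behind the grasp point.
Start: joints at [-1.491, 0.342, 1.524, -0, 1.275, -0.146], TCP at [0.118, -0.512, 0.227] pointing down, gripper open.
Joint ranges: [-2.53, 2.53], [-0.77, 2.02], [0.04, 2.7], [-1, 4.14], [0.28, 2.66], [-3.11, 3.11]. Speed limits (rad/s): [2.57, 2.57, 3.14, 3.14, 3.14, 3.14].

## Interface

Orientations are given as [roll, pitch, yaw] about the fixed x, y, z axes, in that order (R = Rz(yaw) Ry(pitch) Rx(roll)).
In Python, from cell import robot, viewer gives the robot as it stands.
- The arm moves only by the tool step_arm, never from a script. Its argument "increments" is a list of rows, each an object with "delta_pos": the shift along the tool's x, y, z in cm, a list of three; "dr": the turn, a rotation vector about the tool's x, y, z in degrees, a list of three; "fingers": the closure, from -1 (fully open) to 1 (shut), so that 0 is half open. In form: [{"delta_pos": [tx, ty, tz], "dr": [wx, wy, wz], "fingers": fingers}, ...]. A call has exactly 5 rows; each row is the pose to reach, as a shift and turn from the pose commanded when the call began, along the tool's axes at that moment; what a row does not reach only later rows make up. A row lasts 1/8 s, in which the tool goes at most 62.5 mm and 10.7 degrees, less where a joint would pass 70% of its speed; a pose out of reach is approached as far as the arm can. A call with a gripper value outside its range is refused whole. The fingers move at their own pace and stop on an object; "newtons" is the grip in N (left out, the last holds). Time passes only in rows, so rows that repeat a pose let the fingers close, or fill a call up. It gives the time, the measured TCP pose, the force, the opening and the grip force at its end, in the units of the state.
- robot.observe(): the state, without advancing time (a new reading comes with each control period).
- viewer.read_camera(name): name is "scene" or "side" or "wrist"; returns the picture (384x512x3 uint8, red, green, blue); there is no depth.
- viewer.camera_params(name): a dict with "K" (3x3 intrinsics, pixels), "k1" (the pictures are not rectified: a ray, as slopes to the right and down, at radius r is drawn at 1 + k1 r^2 times it, then the intrinsics apply), "T" (4x4, takes a point from camera to world coordinates). Camera axes: x right, y down, z forward; pixel columns grow to the right and rows downward; lengths in m; the calibration is good to about 2 mm. A picture is of the moment at which its call begins: read the wrist's pose just before it. camera_params takes no time and is no camera call; for the wrist camera it gives the pose at the moment of the call.
- robot.hand_in(): hands the job in; it is judged then, once.
The state is a dict: "time": time; "qpos": joint angles; "qvel": joint speeds; "joint_efforts": joint torques, N m; "tool_pos": TCP position; "tool_rot": TCP orientation; "contact_force": force on the tool from outside, world axes, zero at the start; "torque": the same for the moment, N m; "opening": finger opening in m; "grip_force": force on a finger pad.
Only numpy, scipy, OpenCV 4.12 (cv2) and the standard library are available. Lean on these libraries where they do the work, as an engineer would, in place of code of your own. Each camera call takes 0.05 s, during which the arm holds its last target. There are 200 camera calls.

## Task

The small slate stand on the worktop rocks because its front left levelling screw has been wound up and that foot hangs in the air. Turn the black knob of that screw until all four feet carry a proper share of the weight and the stand is level and no longer rocks, then set the wooden pepper mill upright on the round cork pad in the stand. Work gently: do not lean on the stand, shove it along or wind the screw so far that the stand rocks the other way, and leave the mug, jam jar and tea box alone.

Things in the scene. Friction and masses are not known exactly. Their poses are not given: they have to be found in the camera images.
- stand: Dark grey slate slab, 240 (x) x 220 (y) x 18 mm, underside 30 mm and top 48 mm above the worktop when level, on four round feet; 2.2 kg (give or take a tenth), loose, centre of mass a little behind the middle. Origin: on the worktop below the slab's centre. x to the stand's back (away from the robot at yaw 0), y to its left, z up.
- left_knob (a point): Centre, at mid-height, of the front left knob: black, round, fluted, 36 mm across, 30 mm high, its underside 5 mm above the slab's top; 92 mm in front and 82 mm left of the stand's centre. Clockwise from above drives its foot down 2 mm per radian; the knob itself stays at its height in the slab. Turns stiffly (0.08 N m) and stays where left. How far to turn is not measured: it must be felt.
- right_knob (a point): The same point of the front right knob, an equal screw, which is already set right (its foot is level with the back feet to 0.2 mm) and need not be touched.
- pad_centre (a point): Centre of the round cork pad, 90 mm across, inlaid flush in the slab's top, 20 mm behind the slab's centre.
- front_left_foot: Front left foot: rubber pad 26 mm across on a steel spindle, at first 2 to 7 mm (1.0 to 3.4 rad) too high. Origin: in the slab's underside on the screw's axis, wherever the foot is. A knob held at fixed height is pushed up, some 8 N per radian, once the foot meets the worktop; about 0.8 rad (0.4 more or less is good) beyond that the load is even, the corner 1.2 mm higher.
- front_right_foot: The front right foot, alike. Origin: in the slab's underside on its axis.
- back_left_foot: The back left foot, of fixed length, 30 mm below the slab's underside. Origin: in the slab's underside on its axis. All four feet have equal rubber pads, which give 1 mm per 12 N.
- back_right_foot: The back right foot, alike. Origin: in the slab's underside on its axis.
- pepper_mill: Dark brown wooden pepper mill, 58 mm in diameter, 150 mm high, 0.18 kg; its upper part from 109 to 139 mm is a round head 50 mm across with a 12 mm button on top. Stands on the worktop to the robot's right. Origin: centre of its underside, z up.
- mug: White mug, 83 x 116 x 94 mm, near the work. Origin: underside. Leave alone.
- jam_jar: Jam jar, 68 mm wide, 84 mm high, near the work. Origin: underside. Leave alone.
- tea_box: Black tea box, 69 x 121 x 73 mm, on the right. Origin: underside. Leave alone.
Not all that is in view belongs to the job. What is shaped like the pepper_mill but yellow is not meant.

How it is judged:
By the outcome, as a careful person would: the job done as asked, in the order asked, and still so for the second after the job is handed in, with the robot touching nothing.
It also fails if it takes over 72 s, if anything falls off the work surface, if the arm or the gripper's body presses on something with over 40 N, if the wrist force passes 120 N, or if a joint passes its speed limit or range.

## Working session

There is one attempt and no reset: what is moved stays moved. The work goes in short steps, Python scripts to look and compute and a tool call to move; the robot and the scene stay as the last step left them, time stands still between calls to the robot, and variables do not carry over. Pictures are saved under pics/ and viewed, at most 10 in all, crops included, and the job is handed in when it is done.

Besides the shell and the picture viewer there is one more tool, called as name(argument=value, ...), one argument or row to a line, values as JSON. step_arm: Moves the arm, as the interface text tells. Its arguments: {"type":"object","properties":{"increments":{"type":"array"},"newtons":{"type":"number"}},"required":["increments"]}

```bash
ls; mkdir -p pics; cat > h.py <<'E'
import numpy as np, cv2
from cell import robot, viewer
def snap(n,f):
    p=viewer.camera_params(n); im=viewer.read_camera(n); cv2.imwrite('pics/'+f,im[:,:,::-1]); np.save('pics/'+f+'.npy',im); return p
def ray(p,u,v):
    K=np.array(p['K']);k=p['k1'];T=np.array(p['T'])
    d=np.linalg.inv(K)@[u,v,1]; s=d[:2].copy()
    for _ in range(30): s=d[:2]/(1+k*(s@s))
    return T[:3,3],T[:3,:3]@np.r_[s,1]
def onz(p,u,v,z):
    o,d=ray(p,u,v); return o+d*(z-o[2])/d[2]
def proj(p,X):
    T=np.array(p['T']);c=T[:3,:3].T@(np.array(X)-T[:3,3]);s=c[:2]/c[2];s=s*(1+p['k1']*(s@s));K=np.array(p['K']);return (K@np.r_[s,1])[:2]
E
python3 - <<'E'
from h import *
a=snap('scene','a.png');b=snap('side','b.png')
x=cv2.imread('pics/a.png');y=cv2.imread('pics/b.png')
cv2.imwrite('pics/a2.png',cv2.resize(x,(800,600)));cv2.imwrite('pics/b2.png',cv2.resize(y,(800,600)))
print(a,b,robot.observe())
E
```

```text
pics
{'K': array([[356.4826502 ,   0.        , 263.01474593],
       [  0.        , 356.4826502 , 191.73113182],
       [  0.        ,   0.        ,   1.        ]]), 'k1': 0.03518434952168423, 'T': array([[-0.67591312, -0.38791181,  0.62663058, -0.22809054],
       [-0.73686718,  0.37067635, -0.56535458,  0.65368191],
       [-0.01296942, -0.84387409, -0.53638449,  0.72840685],
       [ 0.        ,  0.        ,  0.        ,  1.        ]])} {'K': array([[376.12815667,   0.        , 257.709949  ],
       [  0.        , 376.12815667, 191.68929981],
       [  0.        ,   0.        ,   1.        ]]), 'k1': -0.057968486430948644, 'T': array([[ 0.98743266, -0.11201181,  0.11149039,  0.42784564],
       [-0.15716653, -0.62189635,  0.76716596, -0.91301044],
       [-0.01659618, -0.77504728, -0.63168527,  0.77393265],
       [ 0.        ,  0.        ,  0.        ,  1.        ]])} {'time': 0.1, 'qpos': array([-1.49102094e+00,  3.42648313e-01,  1.52491910e+00, -4.71799016e-05,
        1.27541737e+00, -1.46015801e-01]), 'qvel': array([ 0.00136477, -0.00221899, -0.00082047,  0.00074448,  0.00067002,
        0.00042808]), 'joint_efforts': array([ 2.05439705e-03, -4.32004237e+01, -2.44694227e+01,  7.19339051e-02,
        5.26567816e-02, -4.95258269e-05]), 'tool_pos': array([ 0.11750538, -0.51130151,  0.22611776]), 'tool_rot': array([-3.14020878e+00, -1.57913108e-04,  2.25804845e-01]), 'contact_force': array([ 0.43600684, -0.21653537, -0.46358553]), 'torque': array([-0.03117029,  0.04938857,  0.02256992]), 'grip_force': 0.0, 'opening': 0.09224895343406633}
```

View pics/a2.png

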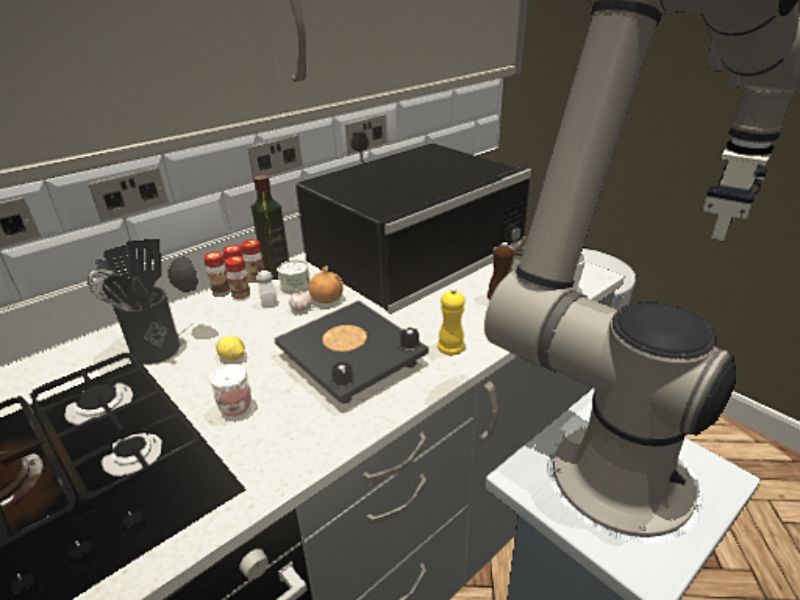

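View pics/b2.png

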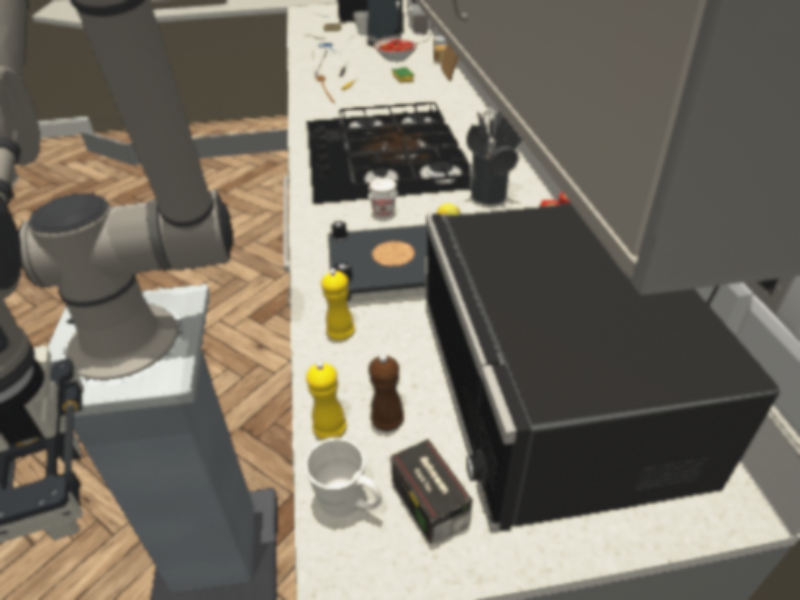

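Scene view: the stand has its cork pad at (345,338), the left knob at (343,373) and the right knob at (410,338). Side view: the mill candidates are dark brown at (386,395) and yellow at (337,305) and (325,400). I choose the brown one and check it in one close crop.

```bash
python3 - <<'E'
from h import *
x=cv2.imread('pics/a.png')[185:265,170:280];y=cv2.imread('pics/b.png')[130:290,190:310]
x=cv2.resize(x,None,fx=4.4,fy=5,interpolation=cv2.INTER_CUBIC)
x=cv2.resize(cv2.imread('pics/a.png')[185:265,170:280],None,fx=4,fy=4,interpolation=cv2.INTER_CUBIC) #440x320
y=cv2.resize(y,None,fx=3,fy=3,interpolation=cv2.INTER_CUBIC) #360x480
o=np.zeros((480,800,3),np.uint8);o[:320,:440]=x;o[:,440:]=y
cv2.imwrite('pics/c.png',o)
E
```

```text
(no output)
```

View pics/c.png

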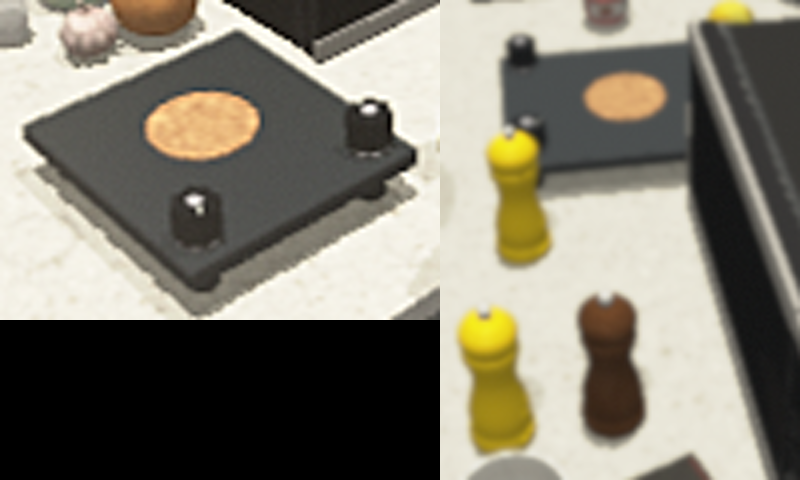

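```bash
python3 - <<'E'
from h import *
a=viewer.camera_params('scene');b=viewer.camera_params('side')
A=lambda u,v,z:onz(a,170+u/4,185+v/4,z)
B=lambda u,v,z:onz(b,190+(u-440)/3,130+v/3,z)
L=A(196,221,.068);R=A(369,128,.068);P=A(203,125,.048)
print(L,R,P,'dist',np.linalg.norm(L-R)); d=L-R; print('yaw',np.arctan2(-d[0],d[1]), 'sideL/R',B(520,50,.068),B(528,132,.068),'pad',B(625,97,.048))
for y,z in((299,.148),(325,.124),):print('mill',B(606 if y<310 else 607,y,z))
for u,v in((612,407+8),): print(B(u,v,0), B(u,437,0))
for n,u,v in(('y1',508,133),('y2',484,314)):print(n,B(u,v,.148))
print('mug,tea',onz(b,335*.64,460*.64,.09),onz(b,425*.64,470*.64,.073))
o=robot.observe();print(viewer.camera_params('wrist'))
E
```

```text
[0.44019475 0.22247231 0.068     ] [0.43721855 0.05825569 0.068     ] [0.55239466 0.13427308 0.048     ] dist 0.164243587554249
yaw -0.0181215940141621 sideL/R [0.45020196 0.21617527 0.068     ] [0.44680471 0.05336704 0.068     ] pad [0.56055039 0.12742908 0.048     ]
mill [ 0.48754111 -0.28702357  0.148     ]
mill [ 0.48676603 -0.29198584  0.124     ]
[ 0.48793395 -0.28128181  0.        ] [ 0.48466658 -0.30499177  0.        ]
y1 [ 0.42605459 -0.05433469  0.148     ]
y2 [ 0.3922349  -0.28698398  0.148     ]
mug,tea [ 0.40061604 -0.41404208  0.09      ] [ 0.52301784 -0.43946546  0.073     ]
{'K': array([[306.81702912,   0.        , 255.80647083],
       [  0.        , 306.81702912, 196.98068261],
       [  0.        ,   0.        ,   1.        ]]), 'k1': -0.007528069991046775, 'T': array([[ 0.22345109, -0.93411516, -0.27838549,  0.19410021],
       [-0.97471456, -0.21445573, -0.0627715 , -0.49340023],
       [-0.00106555,  0.28537275, -0.95841601,  0.38358657],
       [ 0.        ,  0.        ,  0.        ,  1.        ]])}
```

```bash
cat >> h.py <<'E'
def go(x,y,z,dyaw=0,o=None):
    "cm in tool axes from measured pose (tool assumed straight down), state line"
    o=o or robot.observe(); p=o['tool_pos'];w=o['tool_rot'][2];d=np.array([x,y,z])-p
    c,s=np.cos(w),np.sin(w)
    return np.round(100*np.array([c*d[0]+s*d[1],s*d[0]-c*d[1],-d[2]]),2)
def st():
    o=robot.observe();print(round(o['time'],2),o['tool_pos'].round(4),o['tool_rot'].round(3),'q',o['qpos'].round(2),'F',o['contact_force'].round(2),'Mz',o['torque'].round(3),o['opening'],o['grip_force'])
E
python3 - <<'E'
from h import *
a=viewer.camera_params('scene')
f=onz(a,388*.64,305*.64,0);print('mw corner',f)
for z in(.15,.2,.25,.3):print(z,proj(a,[f[0],f[1],z])/.64)
print(onz(a,533*.64,240*.64,0))
print('jar',onz(a,233*.64,410*.64,0))
w0=.226
p=np.array([.118,-.512,.227])
for t,dy in (([.40,-.33,.26],50),([.45,-.03,.26],50),([.43,.2,.26],50)):
    w=w0;d=np.array(t)-p;c,s=np.cos(w),np.sin(w)
    print((100*np.array([c*d[0]+s*d[1],s*d[0]-c*d[1],-d[2]])).round(1));p=np.array(t);w0+=np.radians(dy)
E
```

```text
mw corner [ 0.64311028 -0.05774051  0.        ]
0.15 [385.66330505 249.29859482]
0.2 [384.81167495 229.09375252]
0.25 [383.91895279 207.96817745]
0.3 [382.98182426 185.85067062]
[ 6.15640160e-01 -5.88648666e-01 -1.11022302e-16]
jar [ 5.69401965e-01  3.84765734e-01 -1.11022302e-16]
[ 31.6 -11.4  -3.3]
[29.  -9.2 -0. ]
[22.   7.1 -0. ]
```

step_arm(
  increments=[
    {"delta_pos": [6.3,-2.3,-0.7],"dr": [0,0,-10],"fingers": -1},
    {"delta_pos": [12.6,-4.6,-1.4],"dr": [0,0,-20],"fingers": -1},
    {"delta_pos": [19,-6.9,-2.1],"dr": [0,0,-30],"fingers": -1},
    {"delta_pos": [25.3,-9.1,-2.7],"dr": [0,0,-40],"fingers": -1},
    {"delta_pos": [31.6,-11.4,-3.3],"dr": [0,0,-50],"fingers": -1},
  ],
)

```text
time: 0.72
tool_pos: [0.3804, -0.342, 0.2575]
tool_rot: [-3.141, 0.0, 1.104]
contact_force: [1.1, -1.2, 0.1]
opening: 0.0916
grip_force: 0.0
```

step_arm(
  increments=[
    {"delta_pos": [5.8,-1.8,0],"dr": [0,0,-10],"fingers": -1},
    {"delta_pos": [11.6,-3.6,0],"dr": [0,0,-20],"fingers": -1},
    {"delta_pos": [17.4,-5.5,0],"dr": [0,0,-30],"fingers": -1},
    {"delta_pos": [23.2,-7.3,0],"dr": [0,0,-40],"fingers": -1},
    {"delta_pos": [29,-9.2,0],"dr": [0,0,-50],"fingers": -1},
  ],
)

```text
time: 1.35
tool_pos: [0.4289, -0.0413, 0.2573]
tool_rot: [-3.142, 0.0, 1.977]
contact_force: [1.0, -0.4, -0.5]
opening: 0.0917
grip_force: 0.0
```

```bash
python3 -c "
from h import *
st();print(go(.43,.2,.26))"
```

```text
1.35 [ 0.4289 -0.0413  0.2573] [-3.142  0.     1.977] q [-0.27  0.14  1.71 -0.    1.29 -0.68] F [ 1.   -0.39 -0.47] Mz [-0.028 -0.144 -0.035] 0.09166197080890778 0.0
[22.13  9.62 -0.27]
```

step_arm(
  increments=[
    {"delta_pos": [4.4,1.6,0],"dr": [0,0,-10],"fingers": -1},
    {"delta_pos": [8.8,3.2,0],"dr": [0,0,-20],"fingers": -1},
    {"delta_pos": [13.2,4.8,0],"dr": [0,0,-30],"fingers": -1},
    {"delta_pos": [17.6,6.4,0],"dr": [0,0,-40],"fingers": -1},
    {"delta_pos": [22,8,0],"dr": [0,0,-50],"fingers": -1},
  ],
)

```text
time: 1.98
tool_pos: [0.4165, 0.192, 0.2572]
tool_rot: [-3.141, -0.0, 2.85]
contact_force: [0.4, -0.9, 0.2]
opening: 0.0918
grip_force: 0.0
```

step_arm(
  increments=[
    {"delta_pos": [0,0,0],"dr": [0,0,-10],"fingers": -1},
    {"delta_pos": [0,0,0],"dr": [0,0,-20],"fingers": -1},
    {"delta_pos": [0,0,0],"dr": [0,0,-30],"fingers": -1},
    {"delta_pos": [0,0,0],"dr": [0,0,-40],"fingers": -1},
    {"delta_pos": [0,0,0],"dr": [0,0,-50],"fingers": -1},
  ],
)

```text
time: 2.6
tool_pos: [0.4168, 0.1905, 0.2571]
tool_rot: [3.141, -0.001, -2.561]
contact_force: [0.0, -0.3, -0.7]
opening: 0.0918
grip_force: 0.0
```

```bash
python3 -c "
from h import *
st();w=snap('wrist','w1.png');print(proj(w,[.445,.219,.083]))
cv2.imwrite('pics/w1b.png',cv2.resize(cv2.imread('pics/w1.png'),(800,600)))
np.save('pics/w1T.npy',w['T'])"
```

```text
2.6 [0.4168 0.1905 0.2571] [ 3.141e+00 -1.000e-03 -2.561e+00] q [ 0.26  0.19  1.64 -0.    1.31 -1.89] F [ 0.   -0.26 -0.69] Mz [ 0.107 -0.169  0.043] 0.09182387739993321 0.0
[263.21350216 210.55691322]
```

View pics/w1b.png

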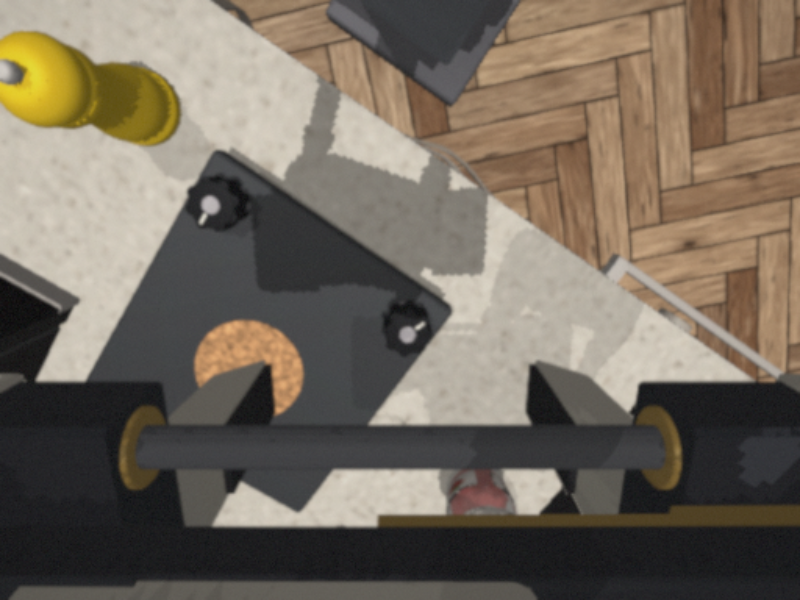

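```bash
python3 -c "
from h import *
w=viewer.camera_params('wrist')
for z in(.068,.083):
  L=onz(w,407*.64,327*.64,z);R=onz(w,219*.64,204*.64,z);d=L-R;print(L,R,np.linalg.norm(d),np.arctan2(-d[0],d[1]))
print('caps',onz(w,408*.64,334*.64,.086),onz(w,210*.64,205*.64,.086),'pad',onz(w,249*.64,370*.64,.048))
st();print(go(.448,.214,.12))"
```

```text
[0.44948489 0.21874674 0.068     ] [0.44686964 0.05623181 0.068     ] 0.16253597519849222 -0.016090982206109904
[0.44532243 0.21569726 0.083     ] [0.44282036 0.0602154  0.083     ] 0.15550198110122726 -0.016090982206110143
caps [0.44855305 0.21869304 0.086     ] [0.44595908 0.05625743 0.086     ] pad [0.55919746 0.13453296 0.048     ]
2.65 [0.4168 0.1905 0.2571] [ 3.141e+00 -1.000e-03 -2.554e+00] q [ 0.26  0.19  1.64 -0.    1.31 -1.9 ] F [-0.07  0.1   0.12] Mz [ 0.132 -0.1   -0.032] 0.09204217916690408 0.0
[-3.9   0.23 13.71]
```

```bash
python3 -c "
from h import *
print(go(.449,.2185,.13))"
```

```text
[-4.24  0.55 12.71]
```

step_arm(
  increments=[
    {"delta_pos": [-1.7,0.2,4],"dr": [0,0,-10],"fingers": -0.5},
    {"delta_pos": [-3.4,0.4,8],"dr": [0,0,-20],"fingers": -0.5},
    {"delta_pos": [-4.2,0.55,11],"dr": [0,0,-30],"fingers": -0.5},
    {"delta_pos": [-4.2,0.55,12.7],"dr": [0,0,-40],"fingers": -0.5},
    {"delta_pos": [-4.2,0.55,12.7],"dr": [0,0,-40],"fingers": -0.5},
  ],
  newtons=4,
)

```text
time: 3.28
tool_pos: [0.4482, 0.2177, 0.129]
tool_rot: [3.139, -0.002, -1.872]
contact_force: [0.1, 0.3, -0.0]
opening: 0.0689
grip_force: 0.0
```

```bash
python3 -c "
from h import *
st();print(go(.449,.2185,.057));w=snap('wrist','w2.png');print(proj(w,[.449,.2185,.086]),proj(w,[.449,.2185,.083]),proj(w,robot.observe()['tool_pos']))
cv2.imwrite('pics/w2b.png',cv2.resize(cv2.imread('pics/w2.png'),(800,600)))"
```

```text
3.27 [0.4482 0.2177 0.129 ] [ 3.139e+00 -2.000e-03 -1.872e+00] q [ 0.3   0.4   1.73 -0.    1.01 -2.54] F [ 0.12  0.27 -0.05] Mz [ 0.225 -0.032  0.043] 0.06888345627338116 0.0
[-0.1  -0.05  7.2 ]
[256.32067615 221.07001204] [256.3059333 219.543824 ] [256.33696637 248.44166162]
```

View pics/w2b.png

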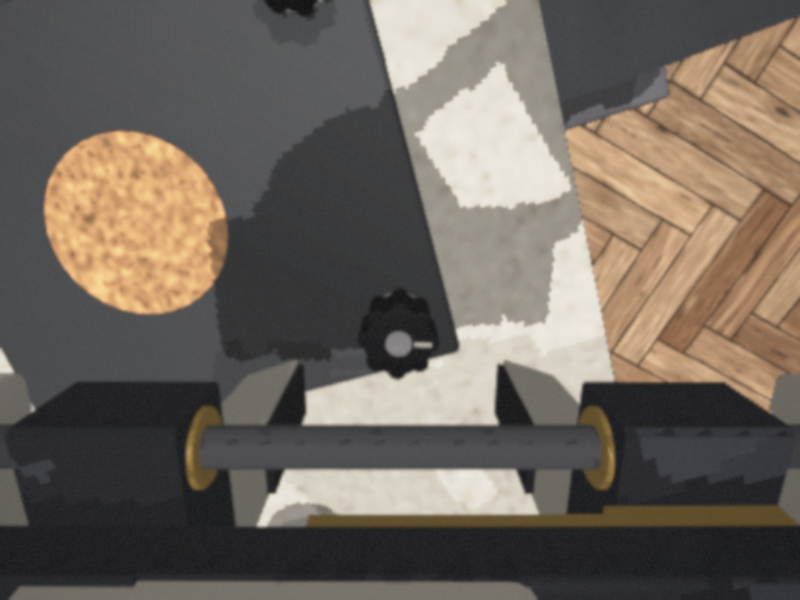

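Cap at (399,344) against the predicted (400,345), so the tool is centred within 1 mm. Descending now and closing lightly.

step_arm(
  increments=[
    {"delta_pos": [-0.1,-0.05,2.5],"dr": [0,0,0],"fingers": -0.4},
    {"delta_pos": [-0.1,-0.05,5],"dr": [0,0,0],"fingers": -0.3},
    {"delta_pos": [-0.1,-0.05,6.5],"dr": [0,0,0],"fingers": -0.2},
    {"delta_pos": [-0.1,-0.05,7.2],"dr": [0,0,0],"fingers": -0.1},
    {"delta_pos": [-0.1,-0.05,7.2],"dr": [0,0,0],"fingers": -0.05},
  ],
)

```text
time: 3.95
tool_pos: [0.4502, 0.2188, 0.0587]
tool_rot: [-3.141, 0.0, -1.87]
contact_force: [-0.0, -0.1, -0.4]
opening: 0.0486
grip_force: 0.0
```

step_arm(
  increments=[
    {"delta_pos": [0,0,0],"dr": [0,0,0],"fingers": 0.1},
    {"delta_pos": [0,0,0],"dr": [0,0,0],"fingers": 0.15},
    {"delta_pos": [0,0,0],"dr": [0,0,0],"fingers": 0.2},
    {"delta_pos": [0,0,0],"dr": [0,0,0],"fingers": 0.25},
    {"delta_pos": [0,0,0],"dr": [0,0,0],"fingers": 0.3},
  ],
)

```text
time: 4.58
tool_pos: [0.4495, 0.2191, 0.0585]
tool_rot: [3.141, -0.0, -1.869]
contact_force: [-3.1, 3.5, 3.3]
opening: 0.036
grip_force: 4.0
```

```bash
python3 -c "
from h import *
st()"
```

```text
4.58 [0.4495 0.2191 0.0585] [ 3.141 -0.    -1.869] q [ 0.3   0.5   1.8   0.    0.83 -2.54] F [-3.12  3.5   3.34] Mz [ 0.65   0.574 -0.067] 0.03603889250773358 4.0020169503986835
```

step_arm(
  increments=[
    {"delta_pos": [0,0.05,0],"dr": [0,0,0],"fingers": 0.4},
    {"delta_pos": [0,0.1,0],"dr": [0,0,0],"fingers": 0.4},
    {"delta_pos": [0,0.1,0],"dr": [0,0,0],"fingers": 0.4},
    {"delta_pos": [0,0.1,0],"dr": [0,0,0],"fingers": 0.4},
    {"delta_pos": [0,0.1,0],"dr": [0,0,0],"fingers": 0.4},
  ],
)

```text
time: 5.2
tool_pos: [0.4494, 0.2191, 0.0585]
tool_rot: [-3.141, 0.0, -1.869]
contact_force: [-0.2, 2.2, 2.0]
opening: 0.0361
grip_force: 4.0
```

```bash
python3 -c "
from h import *
st()"
```

```text
5.2 [0.4494 0.2191 0.0585] [-3.141  0.    -1.869] q [ 0.3   0.5   1.8  -0.    0.83 -2.54] F [-0.24  2.2   1.98] Mz [ 0.407  0.069 -0.069] 0.03611230917954808 4.001347571611404
```

step_arm(
  increments=[
    {"delta_pos": [-0.05,0,-0.05],"dr": [0,0,0],"fingers": 0.5},
    {"delta_pos": [-0.05,0,-0.05],"dr": [0,0,0],"fingers": 0.5},
    {"delta_pos": [-0.05,0,-0.05],"dr": [0,0,5],"fingers": 0.5},
    {"delta_pos": [-0.05,0,-0.05],"dr": [0,0,10],"fingers": 0.5},
    {"delta_pos": [-0.05,0,-0.05],"dr": [0,0,10],"fingers": 0.5},
  ],
  newtons=20,
)

```text
time: 5.82
tool_pos: [0.4496, 0.2191, 0.0588]
tool_rot: [-3.141, -0.0, -2.042]
contact_force: [1.6, -2.9, -1.1]
opening: 0.0355
grip_force: 20.0
```

```bash
python3 -c "
from h import *
st()"
```

```text
5.83 [0.4496 0.2191 0.0588] [-3.141 -0.    -2.042] q [ 0.3   0.5   1.8  -0.    0.83 -2.37] F [ 1.63 -2.95 -1.11] Mz [-0.346 -0.448 -0.082] 0.0355499503807348 19.99783158302307
```

step_arm(
  increments=[
    {"delta_pos": [0,0,0.02],"dr": [0,0,6],"fingers": 0.5},
    {"delta_pos": [0,0,0.02],"dr": [0,0,12],"fingers": 0.5},
    {"delta_pos": [0,0,0.02],"dr": [0,0,18],"fingers": 0.5},
    {"delta_pos": [0,0,0.02],"dr": [0,0,24],"fingers": 0.5},
    {"delta_pos": [0,0,0.02],"dr": [0,0,24],"fingers": 0.5},
  ],
)

```text
time: 6.45
tool_pos: [0.4499, 0.219, 0.0588]
tool_rot: [-3.14, 0.0, -2.46]
contact_force: [2.6, -4.5, -0.4]
opening: 0.0356
grip_force: 20.0
```

step_arm(
  increments=[
    {"delta_pos": [0,0,0],"dr": [0,0,4],"fingers": 0.5},
    {"delta_pos": [0,0,0],"dr": [0,0,8],"fingers": 0.5},
    {"delta_pos": [0,0,0],"dr": [0,0,12],"fingers": 0.5},
    {"delta_pos": [0,0,0],"dr": [0,0,12],"fingers": 0.5},
    {"delta_pos": [0,0,0],"dr": [0,0,12],"fingers": 0.5},
  ],
)

```text
time: 7.08
tool_pos: [0.45, 0.2188, 0.0587]
tool_rot: [-3.14, 0.001, -2.668]
contact_force: [3.4, -4.9, -0.9]
opening: 0.0355
grip_force: 20.0
```

```bash
python3 -c "
from h import *
st()"
```

```text
7.08 [0.45   0.2188 0.0587] [-3.140e+00  1.000e-03 -2.668e+00] q [ 0.3   0.5   1.8  -0.    0.83 -1.74] F [ 3.37 -4.89 -0.87] Mz [-0.814 -0.767 -0.089] 0.03554395153794082 19.999895989894867
```

step_arm(
  increments=[
    {"delta_pos": [0,-0.1,0],"dr": [0,0,0],"fingers": 0.5},
    {"delta_pos": [0,-0.1,0],"dr": [0,0,6],"fingers": 0.5},
    {"delta_pos": [0,-0.1,0],"dr": [0,0,12],"fingers": 0.5},
    {"delta_pos": [0,-0.1,0],"dr": [0,0,12],"fingers": 0.5},
    {"delta_pos": [0,-0.1,0],"dr": [0,0,12],"fingers": 0.5},
  ],
)

```text
time: 7.7
tool_pos: [0.4501, 0.2185, 0.0588]
tool_rot: [-3.141, 0.001, -2.878]
contact_force: [4.1, -4.2, -0.4]
opening: 0.0353
grip_force: 20.0
```

step_arm(
  increments=[
    {"delta_pos": [0,0,0],"dr": [0,0,4],"fingers": 0.5},
    {"delta_pos": [0,0,0],"dr": [0,0,8],"fingers": 0.5},
    {"delta_pos": [0,0,0],"dr": [0,0,12],"fingers": 0.5},
    {"delta_pos": [0,0,0],"dr": [0,0,12],"fingers": 0.5},
    {"delta_pos": [0,0,0],"dr": [0,0,12],"fingers": 0.5},
  ],
)

```text
time: 8.32
tool_pos: [0.4501, 0.2183, 0.0587]
tool_rot: [-3.141, 0.001, -3.088]
contact_force: [3.0, -5.0, -1.6]
opening: 0.0352
grip_force: 20.0
```

```bash
python3 -c "
from h import *
st()"
```

```text
8.32 [0.4501 0.2183 0.0587] [-3.141e+00  1.000e-03 -3.088e+00] q [ 0.3   0.5   1.8  -0.    0.83 -1.32] F [ 3.03 -5.04 -1.6 ] Mz [-0.779 -0.845 -0.06 ] 0.035242069110681035 19.99791830778122
```

step_arm(
  increments=[
    {"delta_pos": [-0.05,-0.1,0],"dr": [0,0,0],"fingers": 0.5},
    {"delta_pos": [-0.05,-0.1,0],"dr": [0,0,6],"fingers": 0.5},
    {"delta_pos": [-0.05,-0.1,0],"dr": [0,0,12],"fingers": 0.5},
    {"delta_pos": [-0.05,-0.1,0],"dr": [0,0,12],"fingers": 0.5},
    {"delta_pos": [-0.05,-0.1,0],"dr": [0,0,12],"fingers": 0.5},
  ],
)

```text
time: 8.95
tool_pos: [0.4501, 0.2179, 0.0588]
tool_rot: [3.141, -0.0, 2.986]
contact_force: [1.0, -0.6, 0.3]
opening: 0.0356
grip_force: 20.0
```

step_arm(
  increments=[
    {"delta_pos": [0,0,0],"dr": [0,0,4],"fingers": 0.5},
    {"delta_pos": [0,0,0],"dr": [0,0,8],"fingers": 0.5},
    {"delta_pos": [0,0,0],"dr": [0,0,12],"fingers": 0.5},
    {"delta_pos": [0,0,0],"dr": [0,0,12],"fingers": 0.5},
    {"delta_pos": [0,0,0],"dr": [0,0,12],"fingers": 0.5},
  ],
)

```text
time: 9.57
tool_pos: [0.4501, 0.2177, 0.0587]
tool_rot: [-3.142, -0.0, 2.776]
contact_force: [1.0, -0.9, 1.0]
opening: 0.0355
grip_force: 20.0
```

```bash
python3 -c "
from h import *
st()"
```

```text
9.57 [0.4501 0.2177 0.0587] [-3.142 -0.     2.776] q [ 0.3   0.5   1.8   0.    0.83 -0.91] F [ 0.96 -0.93  1.01] Mz [-0.056 -0.438 -0.023] 0.035516826727131856 19.995213747024536
```

step_arm(
  increments=[
    {"delta_pos": [0,0,0],"dr": [0,0,4],"fingers": 0.5},
    {"delta_pos": [0,0,0],"dr": [0,0,8],"fingers": 0.5},
    {"delta_pos": [0,0,0],"dr": [0,0,12],"fingers": 0.5},
    {"delta_pos": [0,0,0],"dr": [0,0,12],"fingers": 0.5},
    {"delta_pos": [0,0,0],"dr": [0,0,12],"fingers": 0.5},
  ],
)

```text
time: 10.2
tool_pos: [0.45, 0.2176, 0.0587]
tool_rot: [-3.141, -0.0, 2.566]
contact_force: [-0.2, -2.7, 0.1]
opening: 0.0354
grip_force: 20.0
```

```bash
python3 -c "
from h import *
st()"
```

```text
10.2 [0.45   0.2176 0.0587] [-3.141 -0.     2.566] q [ 0.3   0.5   1.8  -0.    0.83 -0.7 ] F [-0.17 -2.66  0.13] Mz [-0.221 -0.378 -0.069] 0.035412034698061666 19.994625449180603
```

step_arm(
  increments=[
    {"delta_pos": [0,0,0],"dr": [0,0,4],"fingers": 0.5},
    {"delta_pos": [0,0,0],"dr": [0,0,8],"fingers": 0.5},
    {"delta_pos": [0,0,0],"dr": [0,0,12],"fingers": 0.5},
    {"delta_pos": [0,0,0],"dr": [0,0,12],"fingers": 0.5},
    {"delta_pos": [0,0,0],"dr": [0,0,12],"fingers": 0.5},
  ],
)

```text
time: 10.82
tool_pos: [0.45, 0.2175, 0.0587]
tool_rot: [-3.141, -0.0, 2.357]
contact_force: [-0.0, -4.4, 2.0]
opening: 0.0359
grip_force: 20.0
```

```bash
python3 -c "
from h import *
st()"
```

```text
10.82 [0.45   0.2175 0.0587] [-3.141 -0.     2.357] q [ 0.3   0.5   1.8  -0.    0.83 -0.49] F [-0.   -4.41  2.05] Mz [-0.518 -0.182 -0.034] 0.035918846970147446 19.99581903219223
```

step_arm(
  increments=[
    {"delta_pos": [-0.05,-0.05,0],"dr": [0,0,0],"fingers": 0.5},
    {"delta_pos": [-0.05,-0.05,0],"dr": [0,0,6],"fingers": 0.5},
    {"delta_pos": [-0.05,-0.05,0],"dr": [0,0,12],"fingers": 0.5},
    {"delta_pos": [-0.05,-0.05,0],"dr": [0,0,12],"fingers": 0.5},
    {"delta_pos": [-0.05,-0.05,0],"dr": [0,0,12],"fingers": 0.5},
  ],
)

```text
time: 11.45
tool_pos: [0.4499, 0.2171, 0.0588]
tool_rot: [-3.141, -0.0, 2.148]
contact_force: [-2.9, -1.4, 6.1]
opening: 0.0355
grip_force: 20.0
```

```bash
python3 -c "
from h import *
st()"
```

```text
11.45 [0.4499 0.2171 0.0588] [-3.141 -0.     2.148] q [ 0.3   0.5   1.8   0.    0.83 -0.28] F [-2.92 -1.45  6.05] Mz [-0.075  0.228 -0.029] 0.03554385018635971 19.998058676719666
```

step_arm(
  increments=[
    {"delta_pos": [0,0,0],"dr": [0,0,4],"fingers": 0.5},
    {"delta_pos": [0,0,0],"dr": [0,0,8],"fingers": 0.5},
    {"delta_pos": [0,0,0],"dr": [0,0,12],"fingers": 0.5},
    {"delta_pos": [0,0,0],"dr": [0,0,12],"fingers": 0.5},
    {"delta_pos": [0,0,0],"dr": [0,0,12],"fingers": 0.5},
  ],
)

```text
time: 12.08
tool_pos: [0.4498, 0.217, 0.059]
tool_rot: [-3.141, -0.0, 1.938]
contact_force: [-3.6, -1.8, 7.6]
opening: 0.0355
grip_force: 20.0
```

```bash
python3 -c "
from h import *
st()"
```

```text
12.07 [0.4498 0.217  0.059 ] [-3.141 -0.     1.938] q [ 0.3   0.5   1.8   0.    0.83 -0.07] F [-3.59 -1.8   7.61] Mz [-0.304  0.283 -0.037] 0.03551929775380482 19.999211132526398
```

step_arm(
  increments=[
    {"delta_pos": [0,-0.07,0],"dr": [0,0,0],"fingers": 0.5},
    {"delta_pos": [0,-0.07,0],"dr": [0,0,0],"fingers": 0.5},
    {"delta_pos": [0,-0.07,0],"dr": [0,0,0],"fingers": 0.5},
    {"delta_pos": [0,-0.07,0],"dr": [0,0,0],"fingers": 0.5},
    {"delta_pos": [0,-0.07,0],"dr": [0,0,0],"fingers": 0.5},
  ],
)

```text
time: 12.7
tool_pos: [0.4497, 0.2169, 0.059]
tool_rot: [3.141, -0.0, 1.938]
contact_force: [-2.9, -1.7, 5.8]
opening: 0.0359
grip_force: 20.0
```

```bash
python3 -c "
from h import *
st()"
```

```text
12.7 [0.4497 0.2169 0.059 ] [ 3.141 -0.     1.938] q [ 0.3   0.5   1.81  0.    0.83 -0.07] F [-2.94 -1.71  5.78] Mz [-0.118  0.077 -0.069] 0.03585287537110343 19.998663067817688
```

step_arm(
  increments=[
    {"delta_pos": [0,0,0],"dr": [0,0,0],"fingers": 0.1},
    {"delta_pos": [0,0,0],"dr": [0,0,0],"fingers": -0.1},
    {"delta_pos": [0,0,0],"dr": [0,0,0],"fingers": -0.3},
    {"delta_pos": [0,0,0],"dr": [0,0,0],"fingers": -0.4},
    {"delta_pos": [0,0,-1],"dr": [0,0,0],"fingers": -0.5},
  ],
)

```text
time: 13.32
tool_pos: [0.449, 0.2166, 0.0685]
tool_rot: [-3.14, -0.0, 1.936]
contact_force: [0.1, 0.5, -0.8]
opening: 0.0675
grip_force: 0.0
```

step_arm(
  increments=[
    {"delta_pos": [0,0,-2.5],"dr": [0,0,0],"fingers": -0.5},
    {"delta_pos": [0,0,-5],"dr": [0,0,0],"fingers": -0.5},
    {"delta_pos": [0,0,-7],"dr": [0,0,0],"fingers": -0.5},
    {"delta_pos": [0,0,-7],"dr": [0,0,0],"fingers": -0.5},
    {"delta_pos": [0,0,-7],"dr": [0,0,0],"fingers": -0.5},
  ],
)

```text
time: 13.95
tool_pos: [0.4492, 0.2166, 0.1383]
tool_rot: [-3.141, 0.0, 1.936]
contact_force: [0.3, -1.8, 0.1]
opening: 0.0687
grip_force: 0.0
```

```bash
python3 -c "
from h import *
st();w=snap('wrist','w3.png');print(proj(w,[.449,.2185,.086])/.64)
cv2.imwrite('pics/w3b.png',cv2.resize(cv2.imread('pics/w3.png'),(800,600)))"
```

```text
13.95 [0.4492 0.2166 0.1383] [-3.141  0.     1.936] q [ 0.3   0.39  1.72 -0.    1.03 -0.07] F [ 0.34 -1.85  0.09] Mz [-0.017 -0.146  0.006] 0.06872698257249789 0.0
[397.91412722 335.02604711]
```

View pics/w3b.png

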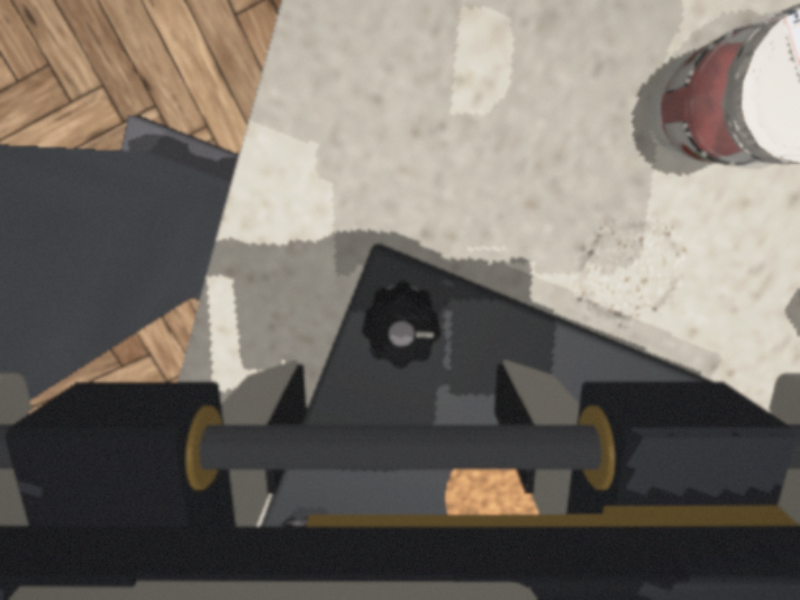

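The pointer is still on the image right, so the knob turned with the fingers and didn't slip. The cap at (401,334) against the predicted (398,335) means the stand has not moved. On to the mill.

step_arm(
  increments=[
    {"delta_pos": [-3,-1,-4],"dr": [0,0,10],"fingers": -0.7},
    {"delta_pos": [-7,-2.3,-8],"dr": [0,0,20],"fingers": -0.8},
    {"delta_pos": [-12,-4,-12],"dr": [0,0,30],"fingers": -1},
    {"delta_pos": [-17,-5.5,-12.2],"dr": [0,0,40],"fingers": -1},
    {"delta_pos": [-20.7,-6.7,-12.2],"dr": [0,0,50],"fingers": -1},
  ],
)

```text
time: 14.62
tool_pos: [0.4609, -0.0026, 0.2606]
tool_rot: [3.141, 0.0, 1.057]
contact_force: [0.1, 0.8, 0.1]
opening: 0.0917
grip_force: 0.0
```

step_arm(
  increments=[
    {"delta_pos": [-4.3,2.6,0],"dr": [0,0,10],"fingers": -1},
    {"delta_pos": [-8.6,5.2,0],"dr": [0,0,20],"fingers": -1},
    {"delta_pos": [-12.9,7.8,0],"dr": [0,0,30],"fingers": -1},
    {"delta_pos": [-17.2,10.4,0],"dr": [0,0,40],"fingers": -1},
    {"delta_pos": [-21.4,13,0],"dr": [0,0,50],"fingers": -1},
  ],
)

```text
time: 15.25
tool_pos: [0.4702, -0.2523, 0.2596]
tool_rot: [-3.14, 0.001, 0.185]
contact_force: [0.5, 0.5, -0.3]
opening: 0.092
grip_force: 0.0
```

```bash
python3 -c "
from h import *
st();print(go(.4875,-.288,.22))"
```

```text
15.25 [ 0.4702 -0.2523  0.2596] [-3.14e+00  1.00e-03  1.85e-01] q [-0.64  0.34  1.44  0.    1.37  0.75] F [ 0.5   0.45 -0.28] Mz [0.064 0.045 0.002] 0.09200048337608104 0.0
[1.04 3.83 3.96]
```

step_arm(
  increments=[
    {"delta_pos": [1,3.8,1],"dr": [0,0,10.5],"fingers": -1},
    {"delta_pos": [1,3.8,3],"dr": [0,0,10.5],"fingers": -1},
    {"delta_pos": [1,3.8,4],"dr": [0,0,10.5],"fingers": -1},
    {"delta_pos": [1,3.8,4],"dr": [0,0,10.5],"fingers": -1},
    {"delta_pos": [1,3.8,4],"dr": [0,0,10.5],"fingers": -1},
  ],
)

```text
time: 15.88
tool_pos: [0.4879, -0.2859, 0.2215]
tool_rot: [3.141, -0.001, 0.008]
contact_force: [-0.2, 0.7, -0.5]
opening: 0.0921
grip_force: 0.0
```

```bash
python3 -c "
from h import *
st();w=snap('wrist','w4.png');print(proj(w,[.4875,-.288,.15])/.64)
cv2.imwrite('pics/w4b.png',cv2.resize(cv2.imread('pics/w4.png'),(800,600)))"
```

```text
15.88 [ 0.4879 -0.2859  0.2215] [ 3.141e+00 -1.000e-03  8.000e-03] q [-0.67  0.42  1.42 -0.    1.3   0.9 ] F [-0.21  0.71 -0.45] Mz [-0.016 -0.052  0.011] 0.09214538148560501 0.0
[405.2838666  328.40404661]
```

View pics/w4b.png

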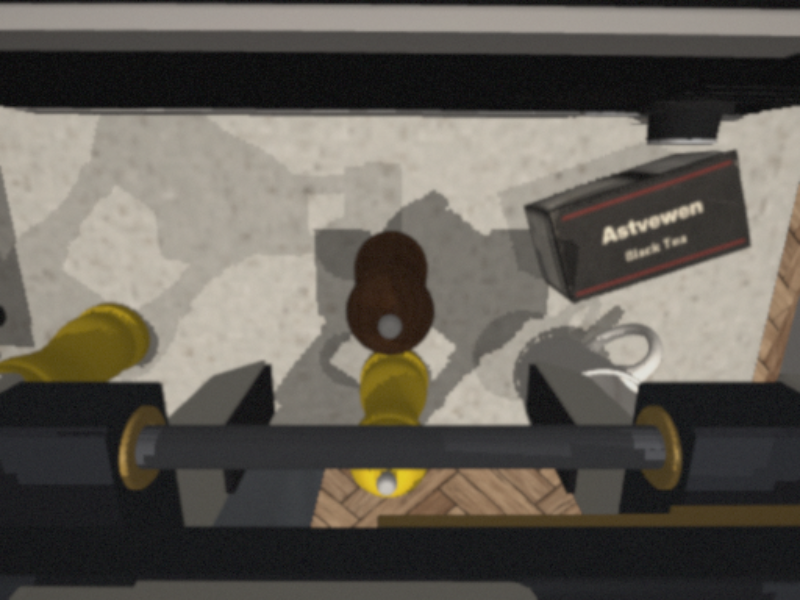

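```bash
python3 -c "
from h import *
w=viewer.camera_params('wrist')
print(onz(w,389*.64,326*.64,.15),onz(w,390*.64,310*.64,.124),onz(w,391*.64,262*.64,.02))
P=onz(w,389*.64,326*.64,.15);st();print(go(P[0],P[1],.104))"
```

```text
[ 0.4887409  -0.27987392  0.15      ] [ 0.48932773 -0.27990065  0.124     ] [ 0.49605424 -0.27873996  0.02      ]
15.93 [ 0.488  -0.286   0.2217] [ 3.141e+00 -1.000e-03  8.000e-03] q [-0.67  0.42  1.42 -0.    1.3   0.9 ] F [ 0.31 -0.16 -0.37] Mz [-0.03  -0.037 -0.006] 0.09206940720934874 0.0
[ 0.08 -0.61 11.77]
```

step_arm(
  increments=[
    {"delta_pos": [0.1,-0.6,2],"dr": [0,0,0],"fingers": -1},
    {"delta_pos": [0.1,-0.6,5],"dr": [0,0,0],"fingers": -1},
    {"delta_pos": [0.1,-0.6,9],"dr": [0,0,0],"fingers": -1},
    {"delta_pos": [0.1,-0.6,11.7],"dr": [0,0,0],"fingers": -1},
    {"delta_pos": [0.1,-0.6,11.7],"dr": [0,0,0],"fingers": -0.5},
  ],
  newtons=4,
)

```text
time: 16.55
tool_pos: [0.4879, -0.2794, 0.1027]
tool_rot: [-3.14, 0.003, 0.008]
contact_force: [-0.1, 0.0, 0.3]
opening: 0.0857
grip_force: 0.0
```

step_arm(
  increments=[
    {"delta_pos": [0,0,0],"dr": [0,0,0],"fingers": -0.3},
    {"delta_pos": [0,0,0],"dr": [0,0,0],"fingers": -0.2},
    {"delta_pos": [0,0,0],"dr": [0,0,0],"fingers": -0.1},
    {"delta_pos": [0,0,0],"dr": [0,0,0],"fingers": 0},
    {"delta_pos": [0,0,0],"dr": [0,0,0],"fingers": 0.1},
  ],
)

```text
time: 17.18
tool_pos: [0.4889, -0.2804, 0.1043]
tool_rot: [3.141, -0.001, 0.008]
contact_force: [0.1, 0.2, 4.1]
opening: 0.0489
grip_force: 4.0
```

```bash
python3 -c "
from h import *
st()"
```

```text
17.18 [ 0.4889 -0.2804  0.1043] [ 3.141e+00 -1.000e-03  8.000e-03] q [-0.66  0.53  1.58 -0.    1.03  0.91] F [0.06 0.16 4.11] Mz [0.052 0.015 0.074] 0.04890458149770611 4.00005554511478
```

step_arm(
  increments=[
    {"delta_pos": [0,0,0],"dr": [0,0,0],"fingers": -0.2},
    {"delta_pos": [0,0,0.3],"dr": [0,0,0],"fingers": -0.2},
    {"delta_pos": [0,0,0.5],"dr": [0,0,0],"fingers": -0.2},
    {"delta_pos": [0,0,0.5],"dr": [0,0,0],"fingers": -0.1},
    {"delta_pos": [0,0,0.5],"dr": [0,0,0],"fingers": 0.1},
  ],
)

```text
time: 17.8
tool_pos: [0.4885, -0.2801, 0.0986]
tool_rot: [-3.141, 0.0, 0.008]
contact_force: [-0.2, 0.5, -1.5]
opening: 0.0489
grip_force: 4.0
```

step_arm(
  increments=[
    {"delta_pos": [0,0,0],"dr": [0,0,0],"fingers": 0.1},
    {"delta_pos": [0,0,0],"dr": [0,0,0],"fingers": 0.1},
    {"delta_pos": [0,0,0],"dr": [0,0,0],"fingers": 0.2},
    {"delta_pos": [0,0,0],"dr": [0,0,0],"fingers": 0.2},
    {"delta_pos": [0,0,0],"dr": [0,0,0],"fingers": 0.2},
  ],
)

```text
time: 18.42
tool_pos: [0.4886, -0.2802, 0.0988]
tool_rot: [3.141, -0.0, 0.008]
contact_force: [0.5, -0.0, -1.4]
opening: 0.0485
grip_force: 4.0
```

```bash
python3 -c "
from h import *
st()"
```

```text
18.43 [ 0.4886 -0.2802  0.0988] [ 3.141 -0.     0.008] q [-0.66  0.54  1.59 -0.    1.01  0.91] F [ 0.48 -0.02 -1.43] Mz [ 0.059 -0.011 -0.003] 0.04852799387948026 3.9922742659291544
```

step_arm(
  increments=[
    {"delta_pos": [0,0,0],"dr": [0,0,0],"fingers": 0.4},
    {"delta_pos": [0,0,0],"dr": [0,0,0],"fingers": 0.4},
    {"delta_pos": [0,0,-1],"dr": [0,0,0],"fingers": 0.4},
    {"delta_pos": [0,0,-3],"dr": [0,0,0],"fingers": 0.4},
    {"delta_pos": [0,0,-6],"dr": [0,0,0],"fingers": 0.4},
  ],
  newtons=14,
)

```text
time: 19.05
tool_pos: [0.4883, -0.2799, 0.1594]
tool_rot: [-3.141, 0.001, 0.008]
contact_force: [0.0, -0.8, -1.2]
opening: 0.048
grip_force: 14.0
```

step_arm(
  increments=[
    {"delta_pos": [0,0,-3],"dr": [0,0,0],"fingers": 0.4},
    {"delta_pos": [0,-1,-5],"dr": [0,0,0],"fingers": 0.4},
    {"delta_pos": [0,-4,-6],"dr": [0,0,0],"fingers": 0.4},
    {"delta_pos": [0,-8,-6],"dr": [0,0,0],"fingers": 0.4},
    {"delta_pos": [0,-12,-6],"dr": [0,0,0],"fingers": 0.4},
  ],
)

```text
time: 19.68
tool_pos: [0.4876, -0.1592, 0.2197]
tool_rot: [3.141, -0.001, 0.007]
contact_force: [1.6, -0.3, -1.9]
opening: 0.048
grip_force: 14.0
```

step_arm(
  increments=[
    {"delta_pos": [0,-4,0],"dr": [0,0,0],"fingers": 0.4},
    {"delta_pos": [0,-8,0],"dr": [0,0,0],"fingers": 0.4},
    {"delta_pos": [0.5,-12,0],"dr": [0,0,0],"fingers": 0.4},
    {"delta_pos": [1.5,-16,0],"dr": [0,0,0],"fingers": 0.4},
    {"delta_pos": [3,-20,0],"dr": [0,0,0],"fingers": 0.4},
  ],
)

```text
time: 20.3
tool_pos: [0.5163, 0.0414, 0.2198]
tool_rot: [3.141, -0.001, 0.008]
contact_force: [0.6, -0.7, -1.7]
opening: 0.0479
grip_force: 14.0
```

```bash
python3 -c "
from h import *
st()"
```

```text
20.3 [0.5163 0.0414 0.2198] [ 3.141e+00 -1.000e-03  8.000e-03] q [-0.07  0.33  1.56 -0.    1.25  1.5 ] F [ 0.6  -0.68 -1.69] Mz [-0.033 -0.056  0.003] 0.04788256534656535 13.977897077106718
```

step_arm(
  increments=[
    {"delta_pos": [1.5,-3,0],"dr": [0,0,0],"fingers": 0.4},
    {"delta_pos": [3,-6,0],"dr": [0,0,0],"fingers": 0.4},
    {"delta_pos": [4.3,-9.2,2],"dr": [0,0,0],"fingers": 0.4},
    {"delta_pos": [4.3,-9.2,4],"dr": [0,0,0],"fingers": 0.4},
    {"delta_pos": [4.3,-9.2,5.5],"dr": [0,0,0],"fingers": 0.4},
  ],
)

```text
time: 20.92
tool_pos: [0.5583, 0.1327, 0.1633]
tool_rot: [3.141, 0.0, 0.008]
contact_force: [-1.0, -0.0, -1.6]
opening: 0.0481
grip_force: 14.0
```

```bash
python3 - <<'E'
from h import *
st();a=snap('scene','d.png');b=snap('side','e.png')
x=cv2.resize(cv2.imread('pics/d.png')[150:270,170:290],None,fx=4,fy=4,interpolation=cv2.INTER_CUBIC)
y=cv2.resize(cv2.imread('pics/e.png')[90:210,190:270],None,fx=4,fy=4,interpolation=cv2.INTER_CUBIC)
cv2.imwrite('pics/f.png',np.hstack([x,y]))
E
```

```text
20.93 [0.5583 0.1327 0.1633] [3.141 0.    0.008] q [ 0.1   0.49  1.48 -0.    1.18  1.66] F [-0.95 -0.01 -1.57] Mz [0.043 0.026 0.033] 0.04811495950573956 13.978225815171754
```

View pics/f.png

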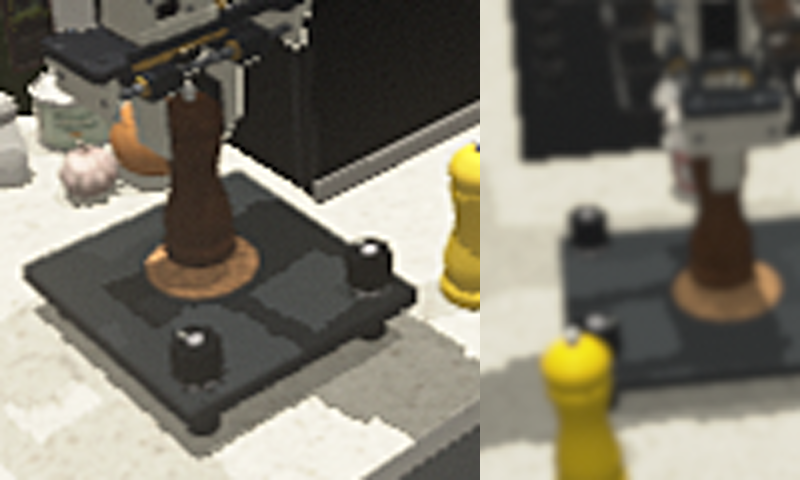

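Scene and side crop: the mill hangs upright over the pad (203,265), and the stand is where it was. Lowering it gently.

step_arm(
  increments=[
    {"delta_pos": [0.15,-0.15,0.5],"dr": [0,0,0],"fingers": 0.4},
    {"delta_pos": [0.15,-0.15,1],"dr": [0,0,0],"fingers": 0.4},
    {"delta_pos": [0.15,-0.15,1.25],"dr": [0,0,0],"fingers": 0.4},
    {"delta_pos": [0.15,-0.15,1.4],"dr": [0,0,0],"fingers": 0.4},
    {"delta_pos": [0.15,-0.15,1.4],"dr": [0,0,0],"fingers": 0.4},
  ],
)

```text
time: 21.65
tool_pos: [0.5599, 0.1339, 0.1497]
tool_rot: [3.141, 0.0, 0.008]
contact_force: [-0.4, 1.1, -1.7]
opening: 0.0479
grip_force: 14.0
```

```bash
python3 -c "
from h import *
st()"
```

```text
21.65 [0.5599 0.1339 0.1497] [3.141 0.    0.008] q [ 0.1   0.5   1.49 -0.    1.15  1.66] F [-0.45  1.12 -1.74] Mz [-0.002  0.054  0.006] 0.04791737715433878 13.97853570294501
```

step_arm(
  increments=[
    {"delta_pos": [0,0,0.05],"dr": [0,0,0],"fingers": 0.4},
    {"delta_pos": [0,0,0.1],"dr": [0,0,0],"fingers": 0.4},
    {"delta_pos": [0,0,0.15],"dr": [0,0,0],"fingers": 0.4},
    {"delta_pos": [0,0,0.15],"dr": [0,0,0],"fingers": 0.4},
    {"delta_pos": [0,0,0.15],"dr": [0,0,0],"fingers": 0.4},
  ],
)

```text
time: 22.28
tool_pos: [0.56, 0.1339, 0.1482]
tool_rot: [3.141, -0.0, 0.008]
contact_force: [-0.3, -0.7, -2.3]
opening: 0.0476
grip_force: 14.0
```

```bash
python3 -c "
from h import *
st()"
```

```text
22.27 [0.56   0.1339 0.1482] [ 3.141 -0.     0.008] q [ 0.1   0.5   1.49 -0.    1.14  1.66] F [-0.27 -0.73 -2.28] Mz [-0.041  0.02   0.025] 0.04759733511084635 13.97842170885724
```

step_arm(
  increments=[
    {"delta_pos": [0,0,0.05],"dr": [0,0,0],"fingers": 0.4},
    {"delta_pos": [0,0,0.1],"dr": [0,0,0],"fingers": 0.4},
    {"delta_pos": [0,0,0.1],"dr": [0,0,0],"fingers": 0.4},
    {"delta_pos": [0,0,0.1],"dr": [0,0,0],"fingers": 0.4},
    {"delta_pos": [0,0,0.1],"dr": [0,0,0],"fingers": 0.4},
  ],
)

```text
time: 22.9
tool_pos: [0.56, 0.1339, 0.1472]
tool_rot: [3.142, -0.0, 0.008]
contact_force: [0.3, -0.3, -1.7]
opening: 0.0479
grip_force: 14.0
```

```bash
python3 -c "
from h import *
st()"
```

```text
22.9 [0.56   0.1339 0.1472] [ 3.142 -0.     0.008] q [ 0.1   0.51  1.5  -0.    1.14  1.66] F [ 0.28 -0.33 -1.71] Mz [ 0.061 -0.002 -0.073] 0.04791060369840862 13.978401514759753
```

step_arm(
  increments=[
    {"delta_pos": [0,0,0.03],"dr": [0,0,0],"fingers": 0.4},
    {"delta_pos": [0,0,0.07],"dr": [0,0,0],"fingers": 0.4},
    {"delta_pos": [0,0,0.07],"dr": [0,0,0],"fingers": 0.4},
    {"delta_pos": [0,0,0.07],"dr": [0,0,0],"fingers": 0.4},
    {"delta_pos": [0,0,0.07],"dr": [0,0,0],"fingers": 0.4},
  ],
)

```text
time: 23.52
tool_pos: [0.56, 0.1339, 0.1465]
tool_rot: [3.141, 0.0, 0.008]
contact_force: [-0.3, 0.3, -0.9]
opening: 0.0484
grip_force: 14.0
```

```bash
python3 -c "
from h import *
st()"
```

```text
23.52 [0.56   0.1339 0.1465] [3.141 0.    0.008] q [ 0.1   0.51  1.5  -0.    1.14  1.66] F [-0.26  0.29 -0.89] Mz [-0.023 -0.01   0.054] 0.04844474180831639 13.978480270775435
```

step_arm(
  increments=[
    {"delta_pos": [0,0,0.03],"dr": [0,0,0],"fingers": 0.4},
    {"delta_pos": [0,0,0.06],"dr": [0,0,0],"fingers": 0.4},
    {"delta_pos": [0,0,0.06],"dr": [0,0,0],"fingers": 0.4},
    {"delta_pos": [0,0,0.06],"dr": [0,0,0],"fingers": 0.4},
    {"delta_pos": [0,0,0.06],"dr": [0,0,0],"fingers": 0.4},
  ],
)

```text
time: 24.15
tool_pos: [0.56, 0.1339, 0.1459]
tool_rot: [3.141, -0.0, 0.008]
contact_force: [-0.5, 0.1, -1.8]
opening: 0.0478
grip_force: 14.0
```

```bash
python3 -c "
from h import *
st()"
```

```text
24.15 [0.56   0.1339 0.1459] [ 3.141 -0.     0.008] q [ 0.1   0.51  1.5  -0.    1.14  1.66] F [-0.51  0.07 -1.81] Mz [ 0.091 -0.007 -0.044] 0.04776864065647463 13.979897863491715
```

step_arm(
  increments=[
    {"delta_pos": [0,0,0.04],"dr": [0,0,0],"fingers": 0.4},
    {"delta_pos": [0,0,0.08],"dr": [0,0,0],"fingers": 0.4},
    {"delta_pos": [0,0,0.08],"dr": [0,0,0],"fingers": 0.4},
    {"delta_pos": [0,0,0.08],"dr": [0,0,0],"fingers": 0.4},
    {"delta_pos": [0,0,0.08],"dr": [0,0,0],"fingers": 0.4},
  ],
)

```text
time: 24.78
tool_pos: [0.5603, 0.1339, 0.1457]
tool_rot: [-3.142, -0.001, 0.008]
contact_force: [-1.0, 0.5, 5.5]
opening: 0.048
grip_force: 14.0
```

```bash
python3 -c "
from h import *
st()"
```

```text
24.77 [0.5603 0.1339 0.1457] [-3.142e+00 -1.000e-03  8.000e-03] q [ 0.1   0.51  1.5  -0.    1.14  1.66] F [-1.03  0.53  5.47] Mz [0.065 0.17  0.001] 0.04803539746740721 14.027650061154873
```

step_arm(
  increments=[
    {"delta_pos": [0,0,0.04],"dr": [0,0,0],"fingers": 0.4},
    {"delta_pos": [0,0,0.08],"dr": [0,0,0],"fingers": 0.4},
    {"delta_pos": [0,0,0.08],"dr": [0,0,0],"fingers": 0.4},
    {"delta_pos": [0,0,0.08],"dr": [0,0,0],"fingers": 0.4},
    {"delta_pos": [0,0,0.08],"dr": [0,0,0],"fingers": 0.4},
  ],
)

```text
time: 25.4
tool_pos: [0.5605, 0.134, 0.1455]
tool_rot: [-3.142, -0.002, 0.008]
contact_force: [-1.9, 0.2, 9.9]
opening: 0.0477
grip_force: 14.0
```

```bash
python3 -c "
from h import *
st()"
```

```text
25.4 [0.5605 0.134  0.1455] [-3.142e+00 -2.000e-03  8.000e-03] q [ 0.1   0.51  1.5  -0.    1.13  1.66] F [-1.85  0.18  9.87] Mz [-0.008  0.374  0.018] 0.047675280868337784 14.037847316935768
```

step_arm(
  increments=[
    {"delta_pos": [0,0,-0.06],"dr": [0,0,0],"fingers": 0.4},
    {"delta_pos": [0,0,-0.1],"dr": [0,0,0],"fingers": 0.4},
    {"delta_pos": [0,0,-0.12],"dr": [0,0,0],"fingers": 0.4},
    {"delta_pos": [0,0,-0.12],"dr": [0,0,0],"fingers": 0.4},
    {"delta_pos": [0,0,-0.12],"dr": [0,0,0],"fingers": 0.4},
  ],
)

```text
time: 26.02
tool_pos: [0.5601, 0.1339, 0.1456]
tool_rot: [3.142, -0.0, 0.008]
contact_force: [-0.7, -0.5, 4.6]
opening: 0.0479
grip_force: 14.0
```

step_arm(
  increments=[
    {"delta_pos": [0,0,0],"dr": [0,0,0],"fingers": 0.4},
    {"delta_pos": [0,0,0],"dr": [0,0,0],"fingers": -0.2},
    {"delta_pos": [0,0,0],"dr": [0,0,0],"fingers": -0.6},
    {"delta_pos": [0,0,0],"dr": [0,0,0],"fingers": -1},
    {"delta_pos": [0,0,0],"dr": [0,0,0],"fingers": -1},
  ],
  newtons=4,
)

```text
time: 26.65
tool_pos: [0.5599, 0.1339, 0.1453]
tool_rot: [3.141, 0.0, 0.008]
contact_force: [0.3, -0.1, -0.3]
opening: 0.0807
grip_force: 0.0
```

step_arm(
  increments=[
    {"delta_pos": [0,0,0],"dr": [0,0,0],"fingers": -1},
    {"delta_pos": [0,0,-2],"dr": [0,0,0],"fingers": -1},
    {"delta_pos": [0,0,-5],"dr": [0,0,0],"fingers": -1},
    {"delta_pos": [0,0,-8],"dr": [0,0,0],"fingers": -1},
    {"delta_pos": [0,0,-12],"dr": [0,0,0],"fingers": -1},
  ],
)

```text
time: 27.28
tool_pos: [0.5595, 0.1339, 0.2659]
tool_rot: [3.141, 0.002, 0.008]
contact_force: [0.6, 0.6, -1.3]
opening: 0.0919
grip_force: 0.0
```

```bash
python3 - <<'E'
from h import *
st();a=snap('scene','g.png');b=snap('side','h.png')
x=cv2.resize(cv2.imread('pics/g.png')[150:270,170:290],None,fx=4,fy=4,interpolation=cv2.INTER_CUBIC)
y=cv2.resize(cv2.imread('pics/h.png')[90:210,190:270],None,fx=4,fy=4,interpolation=cv2.INTER_CUBIC)
cv2.imwrite('pics/i.png',np.hstack([x,y]))
# stand motion before/after (0.1px): corner shift via template at front-left foot/knob
A=cv2.imread('pics/a.png',0);G=cv2.imread('pics/g.png',0)
for n,(u,v) in dict(Lknob=(219,237),Rknob=(262,216)).items():
    p=lambda I:np.float32(I[v-10:v+14,u-12:u+12])
    print(n,cv2.phaseCorrelate(p(A),p(G)))
E
```

```text
27.27 [0.5595 0.1339 0.2659] [3.141e+00 2.000e-03 8.000e-03] q [ 0.1   0.41  1.31 -0.    1.42  1.66] F [ 0.62  0.56 -1.32] Mz [ 0.001 -0.009 -0.033] 0.0918955556723191 0.0
Lknob ((-0.15777273584062357, -0.7232993837721864), 1.0048012220197253)
Rknob ((0.19948471712663185, -0.042494780739787075), 0.9457666253050169)
```

View pics/i.png

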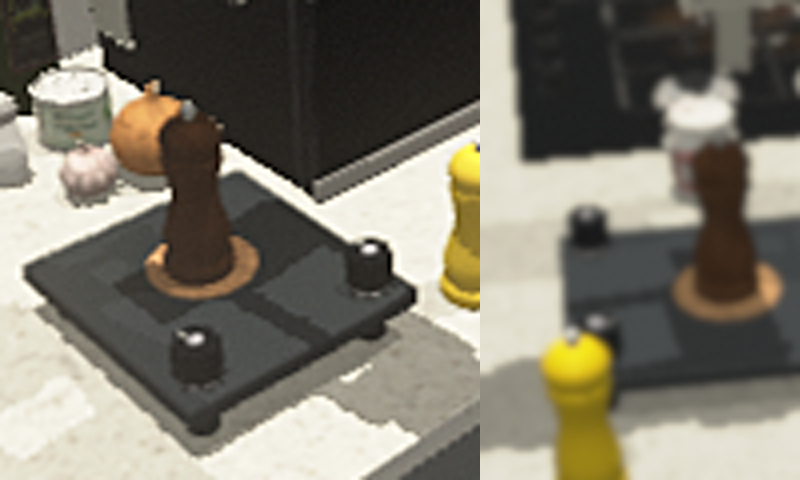

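```bash
python3 - <<'E'
from h import *
A=cv2.imread('pics/a.png').mean(2);G=cv2.imread('pics/g.png').mean(2);D=cv2.imread('pics/d.png').mean(2)
p=viewer.camera_params('scene')
R=lambda x,y:np.array([.5397+x+.016*y,.135-.016*x+y])
print('px/mm',[(proj(p,[*R(-.12,.11),.049])-proj(p,[*R(-.12,.11),.048])).round(3)])
def edge(I,u,v):   # dark->bright threshold crossing going down
    c=np.interp(np.arange(v-6,v+10,.05),np.arange(I.shape[0]),I[:,u]);g=np.gradient(c)
    lo=c[:60].mean();hi=c.max();i=np.argmax(c>(lo+35));return v-6+i*.05
def rep(n,e0,e1,z):
    out=[]
    for t in np.linspace(.1,.9,17):
        X=R(*(np.array(e0)*(1-t)+np.array(e1)*t));q=proj(p,[*X,z]);u,v=int(round(q[0])),int(round(q[1]))
        out.append([edge(I,u,v)-q[1] for I in(A,D,G)])
    o=np.array(out);print(n,'D-A',(o[:,1]-o[:,0]).round(2),'G-A',(o[:,2]-o[:,0]).round(2))
rep('left edge',(.12,.11),(-.12,.11),.030);rep('front edge',(-.12,.11),(-.12,-.11),.030)
# knob silhouettes: black pixel centroid in patch
for n,(u,v) in dict(L=(219,238),R=(262,216)).items():
    print(n,[ (lambda w:((w*np.arange(22)[:,None]).sum()/w.sum()).round(2))(np.clip(45-I[v-11:v+11,u-9:u+10],0,25)) for I in(A,D,G)])
# pure vertical registration by ECC
for n,(u0,u1,v0,v1) in dict(Lcorner=(205,230,228,262),Rcorner=(250,278,205,238),back=(175,200,205,230)).items():
    for m,I in(('D',D),('G',G)):
        T=np.eye(2,3,dtype=np.float32)
        try:
            cc,T=cv2.findTransformECC(np.float32(A[v0:v1,u0:u1]),np.float32(I[v0:v1,u0:u1]),T,cv2.MOTION_TRANSLATION,(3,100,1e-5),None,3);print(n,m,T[:,2].round(3),round(cc,3))
        except cv2.error as e:print(n,'fail')
E
```

```text
px/mm [array([-0.029, -0.269])]
left edge D-A [-0.1   0.   -0.45 -0.2  -0.35 -0.2  -0.5  -0.4  -0.15 -0.25 -0.15 -0.45
 -0.85 -0.35 -0.25 -0.4  -0.25] G-A [-0.05 -0.05 -0.45 -0.25 -0.35 -0.25 -0.5  -0.45 -0.25 -0.25 -0.3  -0.4
 -0.8  -0.35 -0.25 -0.35 -0.2 ]
front edge D-A [ 0.65 -0.05 -0.15 -0.3   0.    0.   -0.1  -0.05 -1.15 -0.55 -0.3  -1.
 -0.3  -0.55 -0.85 -0.2   0.05] G-A [ 0.8  -0.05 -0.2  -0.25  0.    0.   -0.05 -0.05 -0.8  -0.55  0.05 -0.25
  0.   -0.15 -0.1  -0.05  0.25]
L [np.float64(8.04), np.float64(11.54), np.float64(11.68)]
R [np.float64(11.84), np.float64(11.52), np.float64(11.97)]
Lcorner D [ 0.001 -0.242] 0.972
Lcorner G [ 0.031 -0.21 ] 0.977
Rcorner D [-0.131 -0.171] 0.97
Rcorner G [-0.052 -0.088] 0.969
back D [ 0.04  -0.015] 0.998
back G [ 0.067 -0.014] 0.999
```

```bash
python3 -c "
from h import *
st();print(robot.hand_in())"
```

```text
27.38 [0.5619 0.1342 0.2704] [-3.141 -0.009  0.008] q [ 0.1   0.41  1.3  -0.    1.42  1.66] F [ 0.94 -0.42  0.49] Mz [-0.003 -0.011 -0.023] 0.09189555442865172 0.0
the job is handed in; nothing more can be done
None
```

I turned the front left screw clockwise about 2.5 rad, an estimated 0.8 rad past the point where its foot meets the worktop, then stood the brown pepper mill upright on the cork pad and handed the job in at 27.4 s. The force readings and a corner rise of about 1 mm in the pictures agree with an even load, though I didn't test for rocking; lowering the mill briefly pressed on the stand with about 10 N, and the stand hadn't visibly shifted.

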